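# Emergency lid release of a bench centrifuge

## Robot

A 6-joint arm with a two-finger parallel gripper is mounted at the origin on the work surface. World frame = base frame: x ahead of the robot, y to its left, z up, the work surface at z = 0. Lengths are in m, angles in rad, forces in N, time in s.
With the tool pointing down it reaches from about 0.25 to 0.725 m from the base axis. Payload 4 kg.
Tool frame: the origin (TCP) lies on the centre line of the jaws, within the pads' length; the fingertips stand 17 mm ahead of it and the grasp point (between the pads) lies 2 mm behind it; x points along the fingers, z is the direction in which the jaws open and shut, and the axes are right-handed (so a half turn about x gives the same grasp; the last joint's range is limited). The gripper opens to 85 mm and grips with 20 to 120 N. Pads are 22 mm wide; open, the fingers measure 114 mm over their backs; the gripper's body (76 mm by 85 mm) begins 54 mm behind the grasp point. The pads swing forward as they close: fully open they stand 13 mm farther back than shut.
Start: joints at [1.314, 0.241, 0.005, 1.335, 0, 1.571], TCP at [0.127, 0.484, 0.248] pointing down, gripper open.
Joint ranges: [-2.72, 2.72], [-1.05, 1.87], [-1.09, 1.28], [-1.99, 2.15], [-1.42, 1.44], [-3.14, 3.14]. Speed limits (rad/s): [2.79, 2.79, 3.14, 3.14, 3.14, 3.14].

## Interface

Orientations are given as a unit quaternion [x, y, z, w].
In Python, from bench import robot gives the robot as it stands.
- The arm moves only by the shell command python3 -m handwheel 'ROWS' [OPENING] [FORCE]. ROWS is JSON, a list of rows, each a list of 4 numbers: the shift along the world's x, y, z in cm, then the turn about the world's z in degrees. In form: [[tx, ty, tz, twist], ...]. A call has 1 to 20 rows; each row shifts and turns the pose as measured when the row begins; what a row does not reach is not made up. A row lasts 1/12 s, in which the tool goes at most 41.7 mm and 7.16 degrees, less where a joint would pass 70% of its speed; a pose out of reach is approached as far as the arm can. A call is refused whole if a number of a shift passes 4.17 or a number of a turn 7.16, either way. A call with a gripper value outside its range is refused whole. OPENING is the finger opening in cm, from 0 to 8.54, set as the call begins (- or left out, the last holds). The fingers move at their own pace and stop on an object; FORCE is the grip in N (left out, the last holds). Time passes only in rows, so rows that do not move let the fingers close. It gives the time, the measured TCP pose, the force and the opening at its end, in the units of the state.
- robot.observe(): the state, without advancing time (a new reading comes with each control period).
- robot.snapshot(name): name is "scene" or "top" or "wrist"; returns a dict with "color" (420x560x3 uint8, red, green, blue), "z_map" (420x560 float32, m along the optical axis (not along the pixel's ray), 0 where there is no reading), "intrinsics" (3x3 intrinsics, pixels), "T" (4x4, takes a point from camera to world coordinates); the wrist camera has in their place "tool_from_camera" (4x4, takes a point from camera to tool coordinates, whose origin is the TCP and whose axes are the tool frame's). Camera axes: x right, y down, z forward; pixel columns grow to the right and rows downward; lengths in m; the calibration is good to about 2 mm. A picture is of the moment at which its call begins: read the wrist's pose just before it.
- robot.job_done(): hands the job in, once; it reports no verdict.
The state is a dict: "clock": time; "qpos": joint angles; "qvel": joint speeds; "effort": joint torques, N m; "tcp_pos": TCP position; "tool_rot": TCP orientation; "ft_force": force on the tool from outside, world axes, zero at the start; "torque": the same for the moment, N m; "finger_gap": opening from 0.0 (shut) to 1.0 (fully open).
Only numpy, scipy, OpenCV 4.12 (cv2) and the standard library are available. Lean on these libraries where they do the work, as an engineer would, in place of code of your own. Each camera call takes 0.05 s, during which the arm holds its last target.

## Task

The centrifuge has lost power with its lid locked. Take the T-shaped release key from its two-hook stand, put its pin down through the slot in the front deck and feel gently along the slot, without forcing anything, for the hidden spring latch that frees the lid; when the lid has sprung up, hang the key back on both hooks of its stand. Leave the other things on the bench standing where they are.

Things in the scene. Friction and masses are not known exactly. Their poses are not given: they have to be found in the camera images.
- key: Release key: a T of a grey plastic bar, 120 mm long (its y), 14 mm wide (its x) and 16 mm high (z), with a hub in its middle, 36 mm long (y), 14 mm wide, from the top of the bar to 30 mm below its centre, and a 9 mm round steel pin, round-ended, that runs from the hub straight down to 123 mm below the bar's centre. Origin at the bar's centre. About 0.1 kg. It starts hanging with both ends of the bar in the hooks of the stand.
- key_tip (a point): Lower end of the key's pin, 123 mm below the bar's centre.
- release_slot (a point): Centre of the slot, with a dark rubber trim, in the white front deck of the centrifuge, at the level of the deck's top (130 mm above the bench). The slot is 14 mm wide (this frame's x) and 50 mm long (y); z is up. The deck is 12 mm thick, with an empty space below it down to a rigid ledge.
- slot_ledge (a point): Point of the hidden rigid ledge right below the slot's middle, 40 mm below the deck's top. The pin stops dead on the ledge, except in one 18 mm wide gap in it, filled flush by the paddle of the spring latch. The middle of the gap is anywhere up to 16 mm to either side of here along y, different each time, and cannot be seen: see lid for the paddle.
- centrifuge: White bench centrifuge, 290 mm deep (x), 240 mm wide (y), deck 130 mm high, fixed to the bench; its front, with the control panel, faces -x. Origin under its middle. The slot's middle is 115 mm in front of the origin.
- lid (a joint): Blue round lid of the centrifuge, hinged at the back: 0 shut and locked, 0.28 rad sprung up on its stop. The latch paddle under the slot yields under the pin from about 4 N, rising to 9 N, and frees the lid when 7 to 10 mm below the ledge (it can go 14 mm). The lid then rises by itself and stays up. Its front edge lies 36 mm behind the slot's middle and rises by about 58 mm.
- lid_front (a point): Middle of the front edge of the lid's 70 mm wide front tab.
- stand: White foot plate (100 mm by 150 mm, 12 mm thick) with two aluminium uprights, 92 mm apart along its y, 156 mm high, each with a hook that points to -x. Fixed to the bench; it stands to the left or to the right of the centrifuge. Origin under the foot plate, below the point midway between the hooks.
- hang_point (a point): Midway between the two hooks of the stand, where the centre of the key's bar lies when the key hangs with its bar along this frame's y (either way round), 148 mm above the bench. The floors of the hooks are 8 mm lower.
- hook_left: Hook at +46 mm along the stand's y: a trough 12 mm wide (y), open at the top and along y, 24 mm between the upright behind and the 14 mm high lip in front, its floor 140 mm above the bench. Origin at the middle of the trough's floor.
- hook_right: The same hook at -46 mm along the stand's y.
- tipbox: Grey tip box with a pale lid, 120 x 85 x 64 mm, loose, on the other side of the centrifuge from the stand. Origin under its middle.
- bottle: Amber bottle, 68 mm across, 160 mm high, loose. Origin under its middle.
- beaker: Glass beaker, 70 mm across, 90 mm high, loose. Origin under its middle.
- jar: White jar, 64 mm across, 75 mm high, loose. Origin under its middle.
- rack: White tube rack, 70 x 170 x 45 mm, with eight empty holes, loose, in front of the centrifuge. Origin under its middle.
- dishes: Closed stack of pale dishes, 90 mm across, 30 mm high, loose. Origin under its middle.

How it is judged:
By the outcome, as a careful person would: the job done as asked, in the order asked, and still so for the second after the job is handed in, with the robot touching nothing.
It also fails if it takes over 64 s, if anything falls off the work surface, if the arm or the gripper's body presses on something with over 40 N, if the wrist force passes 120 N, or if a joint passes its speed limit or range.

## Working session

There is one attempt and no reset: what is moved stays moved. The work goes in short steps, Python scripts to look and compute and a shell command to move; the robot and the scene stay as the last step left them, time stands still between calls to the robot, and variables do not carry over. Pictures are saved under pics/ and viewed, and the job is handed in when it is done.

```bash
ls; mkdir -p pics; cat > h.py <<'E'
import numpy as np,cv2,pickle
from bench import robot
from scipy.spatial.transform import Rotation as R
def snap(n,f):
    o=robot.observe(); s=robot.snapshot(n); s['obs']=o
    if n=='wrist':
        T=np.eye(4);T[:3,:3]=R.from_quat(o['tool_rot']).as_matrix();T[:3,3]=o['tcp_pos']
        s['T']=T@np.array(s['tool_from_camera'])
    cv2.imwrite('pics/%s.png'%f,s['color'][:,:,::-1]); pickle.dump(s,open('/tmp/%s.pkl'%f,'wb')); return s
def load(f): return pickle.load(open('/tmp/%s.pkl'%f,'rb'))
def ray(s,u,v):
    d=np.linalg.inv(np.array(s['intrinsics']))@[u,v,1]; T=np.array(s['T']); return T[:3,3],T[:3,:3]@d
def onz(s,u,v,z):
    o,d=ray(s,u,v); return o+d*(z-o[2])/d[2]
def depth(s,u,v):
    o,d=ray(s,u,v); return o+d*s['z_map'][int(v),int(u)]
E
python3 - <<'E'
from h import *
o=robot.observe();print(o)
for n in ['scene','top','wrist']: s=snap(n,n+'0');print(n,np.round(s['T'],3).tolist(),s['intrinsics'])
E
```

```text
pics
{'clock': 0.0, 'qpos': array([1.31400165e+00, 2.41428325e-01, 3.73334712e-03, 1.33519629e+00,
       2.28479131e-05, 1.57078689e+00]), 'qvel': array([-0.00014447, -0.00093741,  0.0008378 , -0.00063957, -0.00047564,
       -0.00081778]), 'effort': array([ 1.98057032e-04, -3.72315967e+01,  2.52408421e+01,  1.71093555e-02,
        3.28610747e-05,  4.35938134e-06]), 'tcp_pos': array([0.12683438, 0.48303454, 0.24740873]), 'tool_rot': array([-0.43231013,  0.56049569,  0.43141821,  0.55931285]), 'ft_force': array([-0.02455987, -0.34876394,  0.51709963]), 'torque': array([-0.0140095 , -0.01623968, -0.02707066]), 'finger_gap': 0.9971440078716657}
scene [[-0.422, 0.604, -0.676, 1.417], [0.907, 0.278, -0.317, 0.397], [-0.003, -0.747, -0.665, 0.96], [0.0, 0.0, 0.0, 1.0]] [[477.50432635   0.         285.40210261]
 [  0.         477.50432635 210.58376303]
 [  0.           0.           1.        ]]
top [[0.02, -0.988, 0.156, 0.356], [-1.0, -0.021, -0.002, 0.01], [0.006, -0.156, -0.988, 1.363], [0.0, 0.0, 0.0, 1.0]] [[545.17132849   0.         272.38333023]
 [  0.         545.17132849 208.31706306]
 [  0.           0.           1.        ]]
wrist [[0.255, 0.917, 0.306, 0.049], [0.967, -0.241, -0.083, 0.504], [-0.003, 0.317, -0.948, 0.373], [0.0, 0.0, 0.0, 1.0]] [[307.27816317   0.         281.63396999]
 [  0.         307.27816317 213.10177902]
 [  0.           0.           1.        ]]
```

View pics/scene0.png

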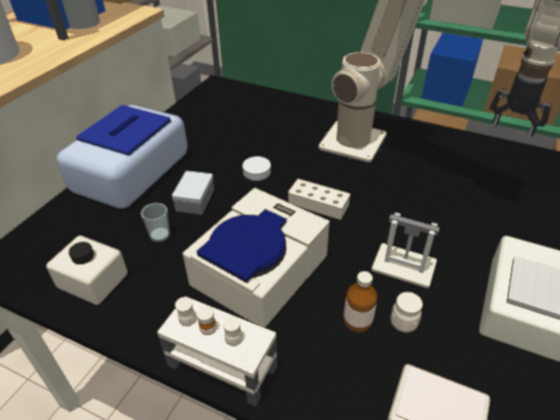

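View pics/top0.png

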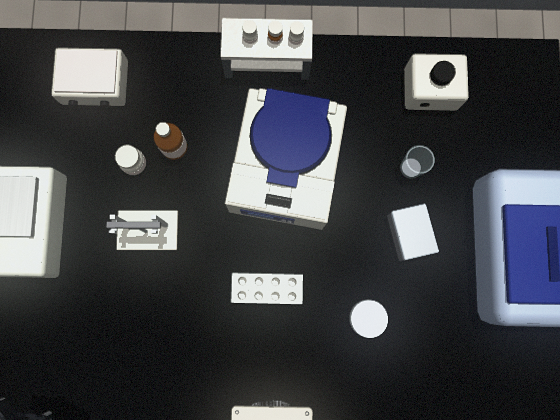

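View pics/wrist0.png

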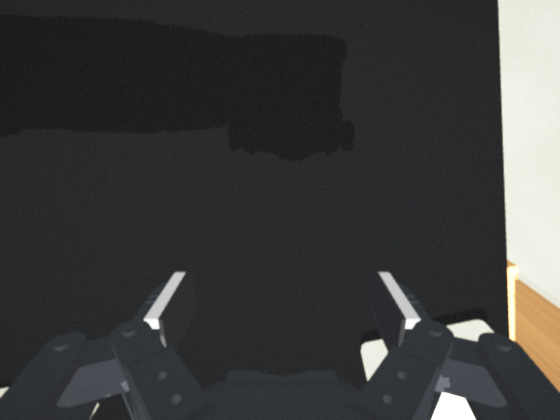

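The stand with the key is left of the centrifuge: in the top view the foot is at about (147,230) and the bar at about (137,225). The slot is at about (278,199). I'll zoom in on those.

```bash
python3 - <<'E'
from h import *
t=load('top0')['color'][:,:,::-1];s=load('scene0')['color'][:,:,::-1]
a=cv2.resize(t[195:260,95:190],None,fx=8,fy=8,interpolation=cv2.INTER_CUBIC)
b=cv2.resize(t[170:235,220:300],None,fx=8,fy=8,interpolation=cv2.INTER_CUBIC)
c=cv2.resize(s[200:290,360:450],None,fx=6,fy=6,interpolation=cv2.INTER_CUBIC)
for n,i in zip('abc',(a,b,c)): cv2.imwrite('pics/z0%s.png'%n,i)
t=load('top0');
for u,v in [(147,245),(112,225),(138,225),(165,223),(278,199),(278,190),(245,195),(320,205)]: print(u,v,depth(t,u,v).round(3))
E
```

```text
147 245 [0.471 0.316 0.008]
112 225 [0.502 0.364 0.152]
138 225 [0.503 0.305 0.159]
165 223 [0.523 0.267 0.046]
278 199 [ 0.58  -0.006  0.093]
278 190 [ 0.595 -0.005  0.128]
245 195 [0.581 0.07  0.13 ]
320 205 [ 0.56  -0.102  0.135]
```

View pics/z0a.png

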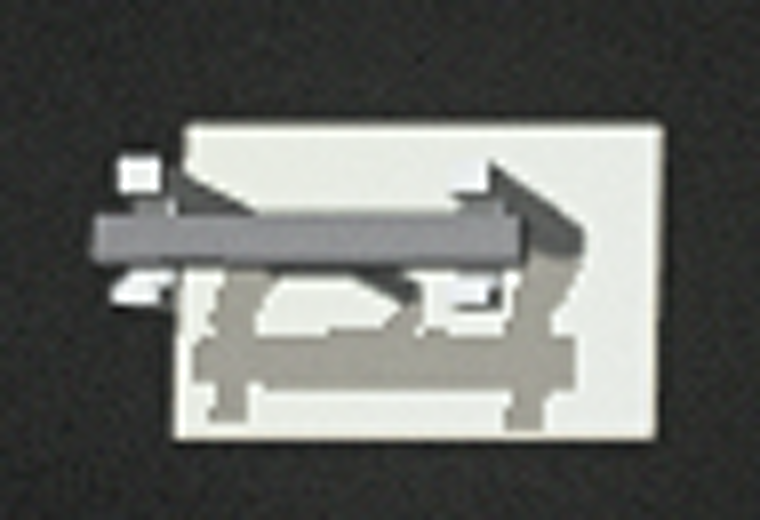

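View pics/z0b.png

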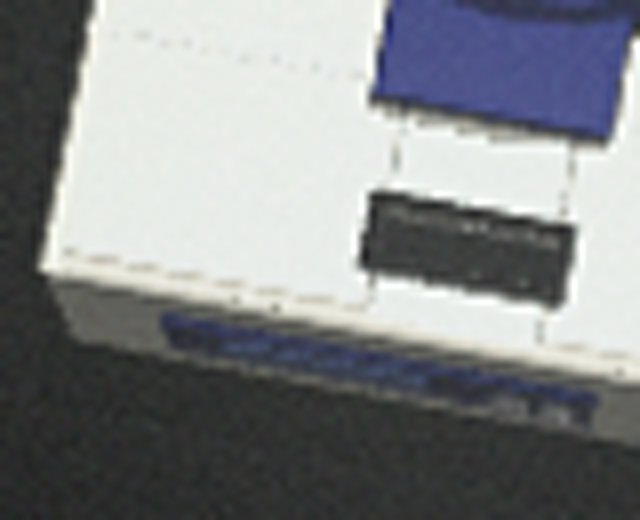

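View pics/z0c.png

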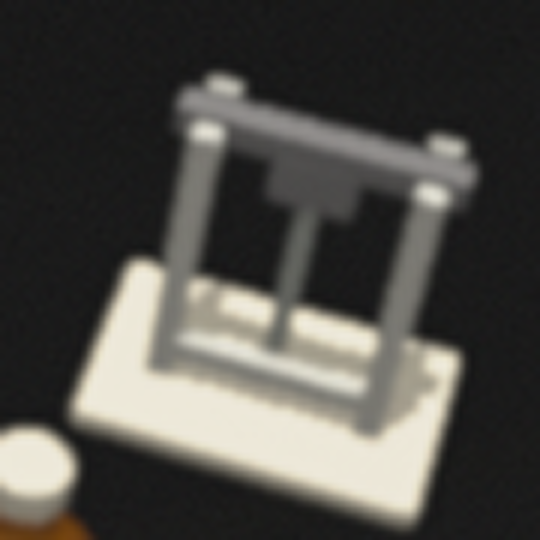

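```bash
cat >> h.py <<'E'
def tri(*obs):
    A=np.zeros((3,3));b=np.zeros(3);L=[]
    for s,u,v in obs:
        o,d=ray(s,u,v);d=d/np.linalg.norm(d);P=np.eye(3)-np.outer(d,d);A+=P;b+=P@o;L.append((P,o))
    x=np.linalg.solve(A,b);return x,[float(np.linalg.norm(P@(x-o))) for P,o in L]
E
python3 - <<'E'
from h import *
t=load('top0');s=load('scene0')
ct=lambda x,y:(t,95+(x+.5)/8-.5,195+(y+.5)/8-.5)
cs=lambda x,y:(s,360+(x+.5)/6-.5,200+(y+.5)/6-.5)
cb=lambda x,y:(t,220+(x+.5)/8-.5,170+(y+.5)/8-.5)
# bar left end/right end top-centre
print('barL',onz(*ct(92,238),.156)); print('barR',onz(*ct(521,240),.156)); print('barC tri',tri(ct(306,238),cs(327,134)))
for p in [(185,122),(663,122),(657,440),(174,440)]: print('foot',onz(*ct(*p),.012).round(4))
for p in [(376,190),(576,228),(560,308),(360,268)]: print('slot',onz(*cb(*p),.13).round(4))
o=robot.observe();M=R.from_quat(o['tool_rot']).as_matrix();print(M.round(3))
E
```

```text
barL [0.50311815 0.37647254 0.156     ]
barR [0.50505273 0.25714924 0.156     ]
barC tri (array([0.50427338, 0.31799426, 0.15516826]), [0.0008055354733839251, 0.0008055354733841227])
foot [0.5578 0.3937 0.012 ]
foot [0.561  0.2442 0.012 ]
foot [0.4614 0.2414 0.012 ]
foot [0.4583 0.3906 0.012 ]
slot [0.5858 0.0208 0.13  ]
slot [ 0.5759 -0.0368  0.13  ]
slot [ 0.5525 -0.0326  0.13  ]
slot [0.5629 0.0249 0.13  ]
[[-0.    -0.967  0.254]
 [-0.002  0.254  0.967]
 [-1.     0.    -0.002]]
```

```bash
python3 -m handwheel '[[1.5,-0.7,0.5,-3],[3.1,-1.4,0.5,-6.5],[3.1,-1.4,0.5,-6.5],[3.1,-1.4,0.5,-6.5],[3.1,-1.4,0,-6.5],[3.1,-1.4,0,-6.5],[3.1,-1.4,0,-6.5],[3.1,-1.4,0,-6.5],[3.1,-1.4,0,-6.5],[3.1,-1.4,0,-6.5],[2,-1,0,-6.5],[0,0,0,0],[0,0,0,0]]'
python3 - <<'E'
from h import *
o=robot.observe();print(o['tcp_pos'],R.from_quat(o['tool_rot']).as_matrix().round(3).tolist(),o['clock'],o['ft_force']); s=snap('wrist','w1')
E
```

```text
clock: 1.23
tcp_pos: [0.452, 0.3292, 0.2627]
tool_rot: [-0.026, 0.71, 0.026, 0.703]
ft_force: [0.4, -0.6, -0.1]
finger_gap: 1.003
[0.4519505  0.32919822 0.26269551] [[-0.009, -0.073, 0.997], [-0.001, 0.997, 0.073], [-1.0, -0.001, -0.009]] 1.2333 [ 0.3970015  -0.60804448 -0.05704205]
```

View pics/w1.png

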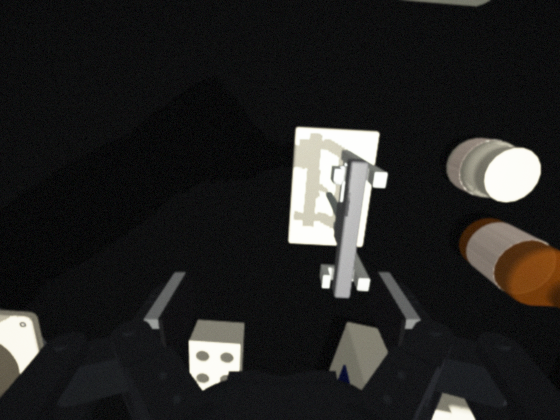

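The bar's top face runs from about (357,162) to (343,297), between the two uprights. Next I'll move over it for a second view.

```bash
python3 -m handwheel '[[2.6,-0.6,0,-1.5],[2.6,-0.6,0,-1.7],[0,0,0,0],[0,0,0,0]]'
python3 - <<'E'
from h import *
o=robot.observe();print(o['tcp_pos'],R.from_quat(o['tool_rot']).as_matrix().round(3).tolist()); s=snap('wrist','w2')
for n in ('w1','w2'):
    cv2.imwrite('pics/%sz.png'%n,cv2.resize(load(n)['color'][120:310,220:420,::-1],None,fx=3,fy=3,interpolation=cv2.INTER_CUBIC))
E
```

```text
clock: 1.62
tcp_pos: [0.5002, 0.3195, 0.262]
tool_rot: [-0.01, 0.712, 0.009, 0.702]
ft_force: [-0.2, 0.8, -0.8]
finger_gap: 0.998
[0.50015071 0.31951714 0.26198698] [[-0.013, -0.027, 1.0], [-0.002, 1.0, 0.027], [-1.0, -0.001, -0.013]]
```

View pics/w1z.png

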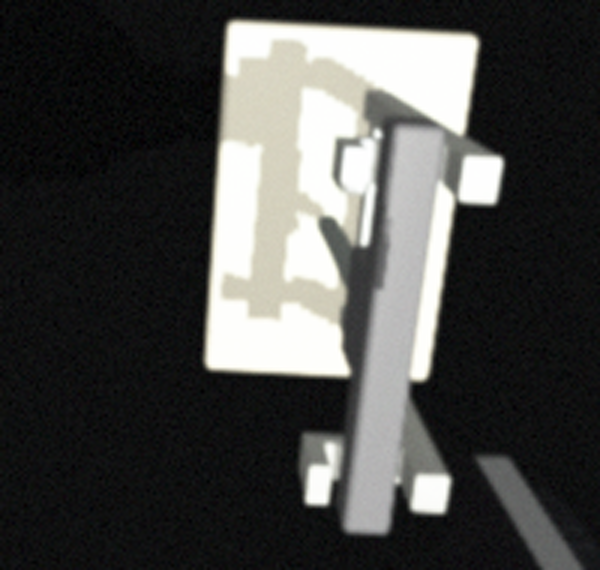

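View pics/w2z.png

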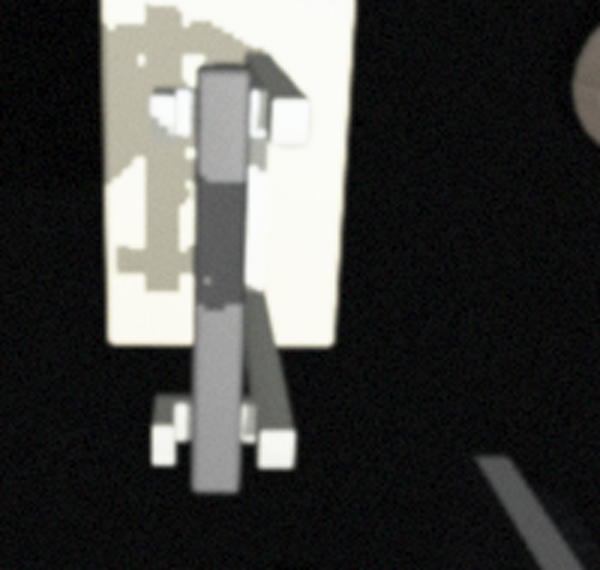

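```bash
python3 - <<'E'
from h import *
a=load('w1');b=load('w2');t=load('top0')
f=lambda s,x,y:(s,220+(x+.5)/3-.5,120+(y+.5)/3-.5)
ct=lambda x,y:(t,95+(x+.5)/8-.5,195+(y+.5)/8-.5)
for n,p,q,r in (('L',(415,128),(223,71),(92,238)),('R',(365,531),(216,492),(521,240))):
    print(n,tri(f(a,*p),f(b,*q)),tri(f(a,*p),f(b,*q),ct(*r)),onz(*f(b,*q),.156),onz(*f(a,*p),.156))
for p in [(285,140),(275,466),(308,140),(295,466)]: print(onz(*f(b,*p),.156))
E
```

```text
L (array([0.50757861, 0.37713454, 0.15127996]), [0.00034462554916325457, 0.000344625549163273]) (array([0.50601981, 0.3773974 , 0.15318134]), [0.0010387104567661488, 0.0015889417175666645, 0.002539618642202169]) [0.50750289 0.37794846 0.156     ] [0.50634067 0.37746613 0.156     ]
R (array([0.51029132, 0.2580852 , 0.1533323 ]), [8.47651473363595e-05, 8.476514733641564e-05]) (array([0.50868853, 0.25795741, 0.1530016 ]), [0.0016521694844526833, 0.0016088197485760894, 0.0032429740221011625]) [0.51017165 0.25961873 0.156     ] [0.50958677 0.25991622 0.156     ]
[0.52376173 0.3613807  0.156     ]
[0.52657877 0.26861887 0.156     ]
[0.52953695 0.36154765 0.156     ]
[0.53223965 0.26881121 0.156     ]
```

```bash
python3 -m handwheel '[[0.4,-0.1,-0.5,0],[0.4,-0.05,-2,0],[0,0,-2,0],[0,0,-2,0],[0,0,-2,0],[0,0,-1.3,0],[0,0,-0.9,0],[0,0,0,0],[0,0,0,0]]' 4.5 40
```

```text
clock: 2.42
tcp_pos: [0.4988, 0.3234, 0.152]
tool_rot: [-0.016, 0.711, 0.017, 0.703]
ft_force: [-0.5, -0.2, 0.5]
finger_gap: 0.524
```

```bash
python3 -m handwheel '[[0.5,-0.3,-0.3,-0.8],[0.4,-0.25,-0.3,-0.7],[0,0,0,0],[0,0,0,0]]'; python3 - <<'E'
from h import *
s=snap('wrist','w3')
E
```

```text
clock: 2.75
tcp_pos: [0.5098, 0.3189, 0.1487]
tool_rot: [-0.006, 0.71, 0.008, 0.705]
ft_force: [0.3, 0.7, 0.5]
finger_gap: 0.527
```

View pics/w3.png

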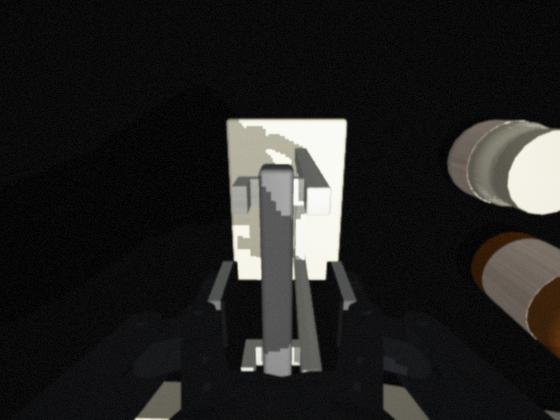

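The bar (u≈277) sits between the open pads (221 and 343). I'll refine its centre from this view, then close.

```bash
python3 - <<'E'
from h import *
s=load('w3');print(s['obs']['tcp_pos'],onz(s,277,168,.156),onz(s,278,374,.156),depth(s,277,200),depth(s,278,360))
E
python3 -m handwheel '[[0,0,-0.2,0],[0,0,0,0],[0,0,0,0],[0,0,0,0],[0,0,0,0],[0,0,0,0],[0,0,0,0]]' 0 60
```

```text
[0.5097642  0.31889185 0.14871931] [0.50801827 0.37910396 0.156     ] [0.5099176  0.27744916 0.156     ] [0.50819689 0.36623009 0.15601542] [0.50978905 0.28588142 0.15582155]
clock: 3.38
tcp_pos: [0.5106, 0.3189, 0.1479]
tool_rot: [-0.005, 0.709, 0.008, 0.705]
ft_force: [-0.1, -0.1, -0.1]
finger_gap: 0.15
```

```bash
python3 -m handwheel '[[0,0,0.8,0],[0,0,1.5,0],[0,0,2,0],[0,0,2,0],[0,0,2.5,0],[0,0,2.5,0],[0,0,2.5,0],[0,0,2,0],[0,0,1,0],[0,0,0,0],[0,0,0,0]]'; python3 - <<'E'
from h import *
s=snap('wrist','w4');s=snap('scene','s4');print(robot.observe()['ft_force'],robot.observe()['tool_rot'])
cv2.imwrite('pics/s4z.png',cv2.resize(s['color'][100:300,250:450,::-1],None,fx=3,fy=3,interpolation=cv2.INTER_CUBIC))
E
```

```text
clock: 4.3
tcp_pos: [0.5063, 0.3168, 0.3254]
tool_rot: [-0.006, 0.711, 0.008, 0.704]
ft_force: [-0.5, -0.2, -0.9]
finger_gap: 0.152
[ 0.28383026  0.23596774 -0.99575142] [-0.00654178  0.71103939  0.00719525  0.70308493]
```

View pics/w4.png

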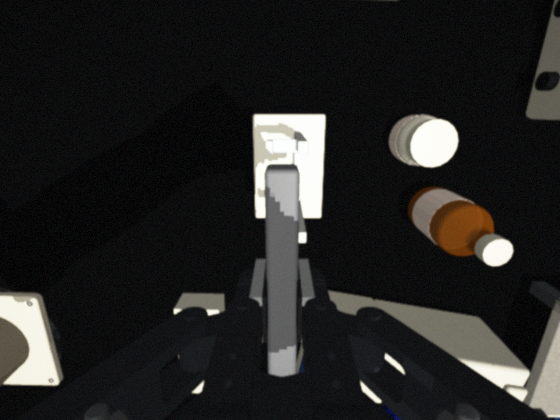

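View pics/s4z.png

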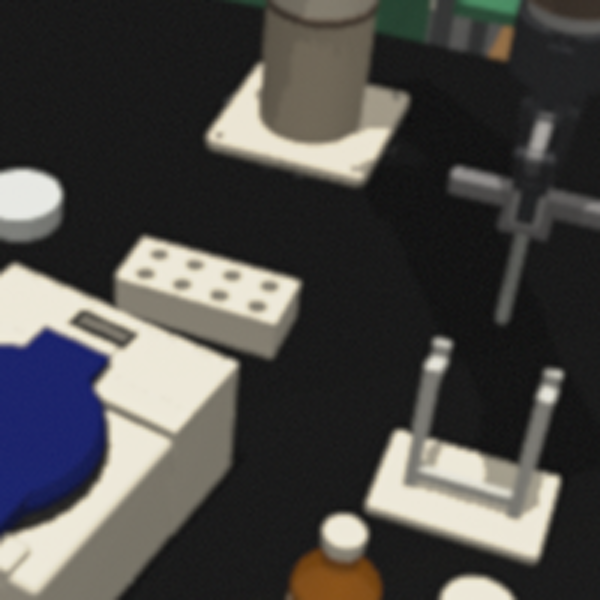

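```bash
python3 -m handwheel '[[0,-1.5,0,0],[0,-3,0,-1.5],[0,-3.5,0,-1.5],[0,-3.5,0,-1.5],[0,-3.5,0,-1.5],[0,-3.5,0,-1.5],[0,-3.5,0,-1.5],[0,-3.5,0,-1.5],[0,-2,0,0],[0,-1,0,0],[0,0,0,0],[0,0,0,0]]'; python3 - <<'E'
from h import *
s=snap('wrist','w5')
E
```

```text
clock: 5.4
tcp_pos: [0.4947, 0.0194, 0.3041]
tool_rot: [0.057, 0.72, -0.062, 0.689]
ft_force: [-0.2, 0.5, -1.3]
finger_gap: 0.153
```

View pics/w5.png

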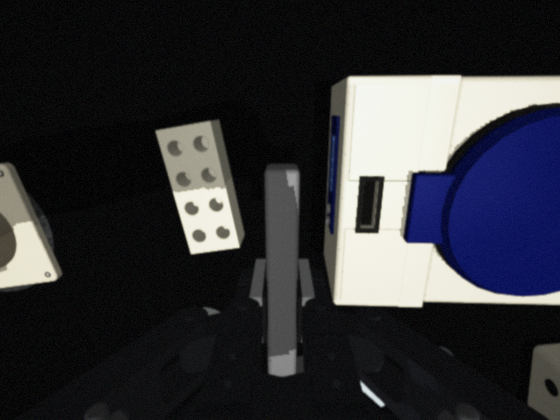

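The slot trim is clear at about (370,204), square to the image. I'll take a second view from lower y and fit both.

```bash
python3 -m handwheel '[[0,-2,0.5,0],[0,-2,0.5,0],[0,-1,0.5,0],[0,0,0,0],[0,0,0,0]]'; python3 - <<'E'
from h import *
snap('wrist','w6')
r={}
for n in ('w5','w6'):
    s=load(n);c=s['color']; g=cv2.resize(cv2.cvtColor(c,cv2.COLOR_RGB2GRAY),None,fx=4,fy=4,interpolation=cv2.INTER_CUBIC)
    m=(g<110).astype(np.uint8)
    k,l,st,ce=cv2.connectedComponentsWithStats(m)
    for i in range(1,k):
        x,y,w,h,a=st[i]/4.
        if 15<w<45 and 40<h<80 and x>320 and y<330:
            cs,_=cv2.findContours((l==i).astype(np.uint8),cv2.RETR_EXTERNAL,cv2.CHAIN_APPROX_NONE)
            rect=cv2.minAreaRect(max(cs,key=len));b=(cv2.boxPoints(rect)+.5)/4-.5
            print(n,np.array(rect[0])/4,np.array(rect[1])/4,rect[2])
            w_=np.array([onz(s,*p,.13) for p in b]);print(w_.round(4).tolist(),w_.mean(0))
            r[n]=((rect[0][0]+.5)/4-.5,(rect[0][1]+.5)/4-.5)
print(tri(*[(load(n),*r[n]) for n in r]))
o=robot.observe();M=R.from_quat(o['tool_rot']).as_matrix();print(o['tcp_pos'],M.round(4).tolist(),np.degrees(np.arctan2(M[1,2],M[0,2])))
for n in ('w5','w6'): cv2.imwrite('pics/%sz.png'%n,cv2.resize(load(n)['color'][120:300,300:450,::-1],None,fx=3,fy=3,interpolation=cv2.INTER_CUBIC))
E
```

```text
clock: 5.87
tcp_pos: [0.4943, -0.0258, 0.3168]
tool_rot: [0.054, 0.722, -0.058, 0.687]
ft_force: [-0.0, -0.1, -1.4]
finger_gap: 0.147
w5 [369.46780396 204.58854675] [24.24253654 57.77996445] 5.11731481552124
[[0.5562, -0.0318, 0.13], [0.5668, 0.028, 0.13], [0.5896, 0.0221, 0.13], [0.5805, -0.038, 0.13]] [ 0.57323904 -0.00490537  0.13      ]
w6 [364.93875122 158.97419739] [24.64224243 61.0295372 ] 4.7405104637146
[[0.5564, -0.0318, 0.13], [0.5666, 0.0279, 0.13], [0.5896, 0.0224, 0.13], [0.581, -0.0376, 0.13]] [ 0.57343062 -0.00476395  0.13      ]
(array([ 0.57332676, -0.00364021,  0.13088938]), [9.507521994267401e-05, 9.507521994280131e-05])
[ 0.49434678 -0.0257278   0.31687435] [[-0.0505, 0.1578, 0.9862], [-0.0009, 0.9874, -0.1581], [-0.9987, -0.0089, -0.0497]] -9.105329650798344
```

View pics/w6z.png

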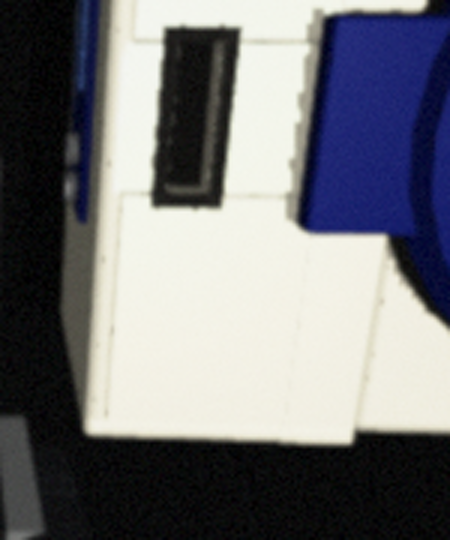

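```bash
cat > st.py <<'E'
from h import *
o=robot.observe();M=R.from_quat(o['tool_rot']).as_matrix()
print('t',o['clock'],'tcp',o['tcp_pos'].round(4),'tilt xy deg',np.degrees(M[:2,0]).round(2),'jawyaw',round(float(np.degrees(np.arctan2(M[1,2],M[0,2]))),2),'tip',(o['tcp_pos']+M[:,0]*.123).round(4),'F',o['ft_force'].round(1),'q',o['qpos'].round(3))
E
python3 -m handwheel '[[1.3,0.3,0,0],[1.3,0.3,0,0],[1.3,0.3,0,0],[1.3,0.3,0,0],[1.3,0.3,0,0],[1.3,0.3,0,0],[0,0,0,0],[0,0,0,0]]';python3 st.py
```

```text
clock: 6.58
tcp_pos: [0.5745, 0.0035, 0.3146]
tool_rot: [0.051, 0.724, -0.053, 0.686]
ft_force: [0.4, 0.4, -0.7]
finger_gap: 0.152
t 6.5833 tcp [0.5745 0.0035 0.3146] tilt xy deg [-3.09  0.12] jawyaw -8.45 tip [0.5678 0.0038 0.1918] F [ 0.4  0.4 -0.7] q [0.005 0.427 0.437 1.635 0.002 1.723]
```

```bash
python3 -m handwheel '[[0.3,-0.4,0,0],[0.25,-0.4,-1,0],[0,0,-1,0],[0,0,-1,0],[0,0,-1,0],[0,0,0,0],[0,0,0,0]]';python3 st.py; python3 - <<'E'
from h import *
s=snap('scene','s7');cv2.imwrite('pics/s7z.png',cv2.resize(s['color'][150:260,220:340,::-1],None,fx=6,fy=5,interpolation=cv2.INTER_CUBIC))
s=snap('top','t7');cv2.imwrite('pics/t7z.png',cv2.resize(s['color'][130:230,220:340,::-1],None,fx=5,fy=5,interpolation=cv2.INTER_CUBIC))
E
```

```text
clock: 7.17
tcp_pos: [0.577, -0.0055, 0.2708]
tool_rot: [0.051, 0.725, -0.053, 0.685]
ft_force: [0.1, -0.5, -0.1]
finger_gap: 0.154
t 7.1667 tcp [ 0.577  -0.0055  0.2708] tilt xy deg [-3.22  0.1 ] jawyaw -8.41 tip [ 0.5701 -0.0053  0.148 ] F [ 0.1 -0.5 -0.1] q [-1.000e-02  4.360e-01  3.400e-01  1.531e+00  1.000e-03  1.707e+00]
```

View pics/s7z.png

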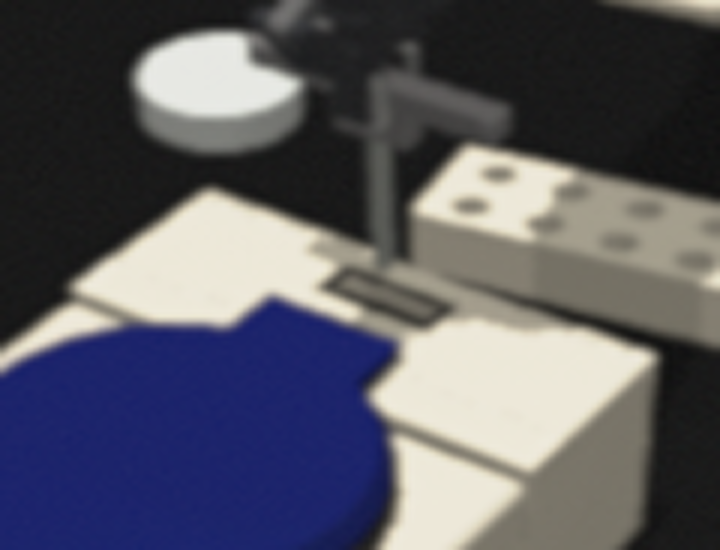

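View pics/t7z.png

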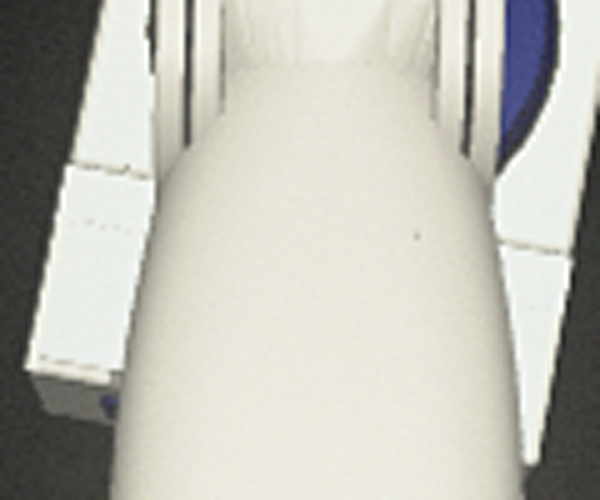

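```bash
python3 - <<'E'
from h import *
s=load('s7');f=lambda x,y:(220+(x+.5)/6-.5,150+(y+.5)/5-.5)
for z in (.145,.148,.151): print('tip',z,onz(s,*f(383,263),z))
print('slot',onz(s,*f(388,297),.13),[onz(s,*f(*p),.13).round(4)[:2].tolist() for p in [(345,268),(455,305),(430,326),(322,288)]])
E
```

```text
tip 0.145 [ 0.56036545 -0.01082065  0.145     ]
tip 0.148 [ 0.56351813 -0.00932207  0.148     ]
tip 0.151 [ 0.56667082 -0.00782348  0.151     ]
slot [ 0.56847934 -0.00470416  0.13      ] [[0.5553, -0.0319], [0.562, 0.0245], [0.5814, 0.0214], [0.5741, -0.0341]]
```

```bash
python3 -m handwheel '[[0.35,0.1,-0.4,0],[0,0,-0.4,0],[0,0,-0.3,0],[0,0,0,0],[0,0,0,0]]';python3 st.py; python3 - <<'E'
from h import *
s=snap('scene','s8');cv2.imwrite('pics/s8z.png',cv2.resize(s['color'][180:240,250:320,::-1],None,fx=10,fy=10,interpolation=cv2.INTER_CUBIC))
snap('wrist','w8')
E
```

```text
clock: 7.68
tcp_pos: [0.5822, -0.0046, 0.2613]
tool_rot: [0.051, 0.723, -0.053, 0.687]
ft_force: [0.5, 0.1, -0.8]
finger_gap: 0.151
t 7.6833 tcp [ 0.5822 -0.0046  0.2613] tilt xy deg [-2.94  0.1 ] jawyaw -8.42 tip [ 0.5759 -0.0044  0.1385] F [ 0.5  0.1 -0.8] q [-8.000e-03  4.450e-01  3.290e-01  1.506e+00  1.000e-03  1.709e+00]
```

View pics/s8z.png

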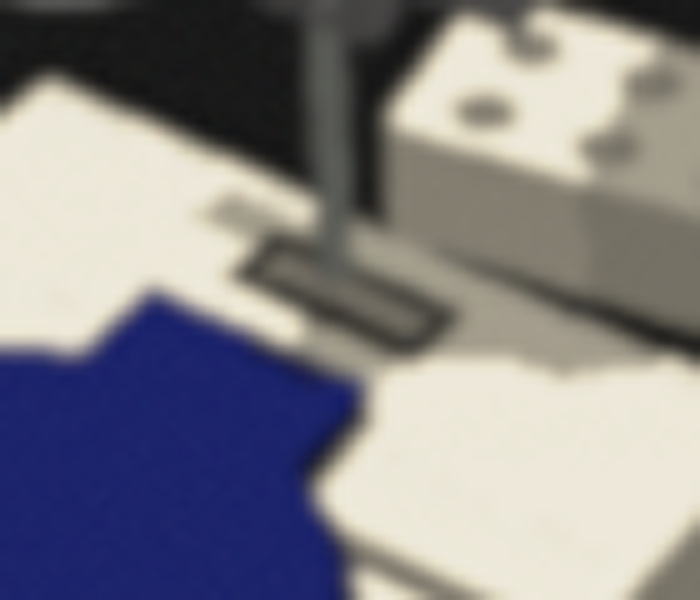

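View pics/w8.png

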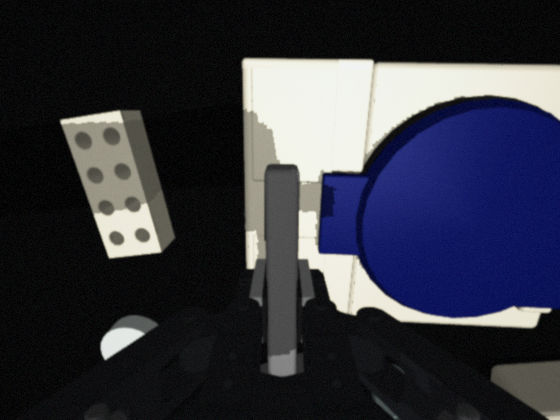

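```bash
python3 - <<'E'
from h import *
s=load('s8');f=lambda x,y:(250+(x+.5)/10-.5,180+(y+.5)/10-.5)
c=np.mean([onz(s,*f(*p),.13) for p in [(235,272),(275,232),(460,318),(410,357)]],0);print('slot',c)
a=np.radians(-9);ex=np.array([np.cos(a),np.sin(a)]);ey=np.array([-np.sin(a),np.cos(a)])
for z in (.136,.138,.140,.142):
    d=onz(s,*f(338,273),z)-c;print(z,d[:2],'slotx',d[:2]@ex,'sloty',d[:2]@ey)
d=np.array([.5759,-.0044])-np.array([.5733,-.0046]);print('kin',d@ex,d@ey)
E
```

```text
slot [ 0.56868856 -0.00542153  0.13      ]
0.136 [-0.0007915 -0.0021231] slotx -0.00044962494620495524 sloty -0.002220775361371954
0.138 [ 0.00126908 -0.0011429 ] slotx 0.0014322446988120862 sloty -0.0009302973829888086
0.14 [ 0.00332966 -0.0001627 ] slotx 0.003314114343829018 sloty 0.0003601805953943194
0.142 [0.00539023 0.00081751] slotx 0.005195983988846059 sloty 0.0016506585737774647
kin 0.0025367027925392487 0.0006042672772236175
```

```bash
python3 -m handwheel '[[-0.2,0,-0.2,0],[0,0,-0.2,0],[0,0,0,0]]';python3 st.py;python3 -m handwheel '[[0,0,-0.3,0],[0,0,-0.2,0],[0,0,0,0]]';python3 st.py
```

```text
clock: 8.03
tcp_pos: [0.5801, -0.0045, 0.2574]
tool_rot: [0.051, 0.723, -0.052, 0.687]
ft_force: [-0.5, -0.1, -0.8]
finger_gap: 0.152
t 8.0333 tcp [ 0.5801 -0.0045  0.2574] tilt xy deg [-2.9  0.1] jawyaw -8.41 tip [ 0.5739 -0.0043  0.1346] F [-0.5 -0.1 -0.8] q [-8.000e-03  4.410e-01  3.130e-01  1.493e+00  1.000e-03  1.709e+00]
clock: 8.28
tcp_pos: [0.5801, -0.0045, 0.252]
tool_rot: [0.051, 0.723, -0.052, 0.687]
ft_force: [0.1, -0.2, -1.0]
finger_gap: 0.15
t 8.2833 tcp [ 0.5801 -0.0045  0.252 ] tilt xy deg [-2.88  0.1 ] jawyaw -8.41 tip [ 0.5739 -0.0043  0.1292] F [ 0.1 -0.2 -1. ] q [-8.000e-03  4.420e-01  3.010e-01  1.480e+00  1.000e-03  1.709e+00]
```

```bash
python3 -m handwheel '[[0,0,-0.2,0],[0,0,-0.2,0],[0,0,0,0]]';python3 -m handwheel '[[0,0,-0.2,0],[0,0,-0.2,0],[0,0,0,0]]';python3 st.py;  python3 - <<'E'
from h import *
s=snap('scene','s9');cv2.imwrite('pics/s9z.png',cv2.resize(s['color'][180:240,250:320,::-1],None,fx=10,fy=10,interpolation=cv2.INTER_CUBIC))
E
```

```text
clock: 8.53
tcp_pos: [0.58, -0.0045, 0.2474]
tool_rot: [0.051, 0.723, -0.052, 0.687]
ft_force: [-0.0, -0.2, -1.0]
finger_gap: 0.151
clock: 8.78
tcp_pos: [0.58, -0.0045, 0.2429]
tool_rot: [0.051, 0.723, -0.052, 0.687]
ft_force: [0.2, 0.9, -1.1]
finger_gap: 0.15
t 8.7833 tcp [ 0.58   -0.0045  0.2429] tilt xy deg [-2.91  0.1 ] jawyaw -8.41 tip [ 0.5738 -0.0043  0.1201] F [ 0.2  0.9 -1.1] q [-8.000e-03  4.450e-01  2.810e-01  1.458e+00  1.000e-03  1.709e+00]
```

View pics/s9z.png

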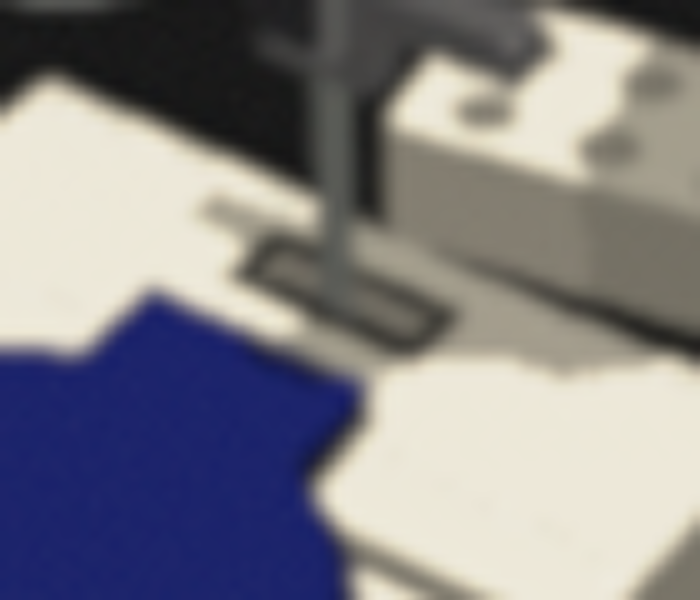

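```bash
python3 -m handwheel '[[0,0,-0.3,0],[0,0,-0.3,0],[0,0,-0.3,0],[0,0,-0.3,0],[0,0,0,0]]';python3 -m handwheel '[[0,0,-0.3,0],[0,0,-0.3,0],[0,0,-0.2,0],[0,0,0,0]]';python3 st.py
```

```text
clock: 9.25
tcp_pos: [0.5796, -0.0044, 0.23]
tool_rot: [0.051, 0.723, -0.052, 0.687]
ft_force: [-0.3, 0.8, -0.8]
finger_gap: 0.15
clock: 9.58
tcp_pos: [0.5794, -0.0044, 0.2208]
tool_rot: [0.051, 0.723, -0.052, 0.687]
ft_force: [0.5, -0.1, -1.2]
finger_gap: 0.156
t 9.5833 tcp [ 0.5794 -0.0044  0.2208] tilt xy deg [-2.98  0.11] jawyaw -8.4 tip [ 0.573  -0.0041  0.098 ] F [ 0.5 -0.1 -1.2] q [-8.000e-03  4.520e-01  2.360e-01  1.406e+00  1.000e-03  1.709e+00]
```

```bash
python3 -m handwheel '[[0,0,-0.15,0],[0,0,-0.15,0],[0,0,-0.1,0],[0,0,0,0]]';python3 -m handwheel '[[0,0,-0.1,0],[0,0,-0.1,0],[0,0,0,0]]'
```

```text
clock: 9.92
tcp_pos: [0.5793, -0.0044, 0.2164]
tool_rot: [0.051, 0.723, -0.052, 0.687]
ft_force: [-0.1, 0.4, -1.0]
finger_gap: 0.149
clock: 10.17
tcp_pos: [0.5792, -0.0043, 0.2144]
tool_rot: [0.051, 0.723, -0.052, 0.687]
ft_force: [-0.8, 0.1, -0.5]
finger_gap: 0.147
```

Tip is about 1.5 mm above the ledge. I'll continue in 0.7 mm steps.

```bash
for i in 1; do :; done; python3 -m handwheel '[[0,0,-0.07,0],[0,0,0,0]]';python3 -m handwheel '[[0,0,-0.07,0],[0,0,0,0]]';python3 -m handwheel '[[0,0,-0.07,0],[0,0,0,0]]';python3 -m handwheel '[[0,0,-0.07,0],[0,0,0,0]]'
```

```text
clock: 10.33
tcp_pos: [0.5792, -0.0043, 0.2137]
tool_rot: [0.051, 0.723, -0.052, 0.687]
ft_force: [-0.3, -0.3, -1.3]
finger_gap: 0.148
clock: 10.5
tcp_pos: [0.5792, -0.0043, 0.2129]
tool_rot: [0.051, 0.723, -0.052, 0.687]
ft_force: [0.4, 0.5, -1.0]
finger_gap: 0.148
clock: 10.67
tcp_pos: [0.5792, -0.0043, 0.2125]
tool_rot: [0.051, 0.723, -0.052, 0.687]
ft_force: [-0.6, 0.0, -0.9]
finger_gap: 0.148
clock: 10.83
tcp_pos: [0.5792, -0.0043, 0.2125]
tool_rot: [0.051, 0.723, -0.052, 0.687]
ft_force: [-1.0, 0.6, 0.4]
finger_gap: 0.152
```

```bash
python3 -m handwheel '[[0,0,-0.07,0],[0,0,0,0]]';python3 -m handwheel '[[0,0,-0.1,0]]';python3 -m handwheel '[[0,0,-0.15,0]]'
```

```text
clock: 11.0
tcp_pos: [0.5792, -0.0043, 0.2124]
tool_rot: [0.051, 0.723, -0.052, 0.687]
ft_force: [-1.8, 0.1, -0.8]
finger_gap: 0.15
clock: 11.08
tcp_pos: [0.5793, -0.0043, 0.2121]
tool_rot: [0.051, 0.723, -0.052, 0.687]
ft_force: [-2.7, -1.2, 7.7]
finger_gap: 0.155
clock: 11.17
tcp_pos: [0.5794, -0.0043, 0.212]
tool_rot: [0.051, 0.722, -0.052, 0.688]
ft_force: [-4.2, -0.0, 11.9]
finger_gap: 0.151
```

Dead stop at 13 N, so this is ledge and not paddle. I'll lift 5 mm, shift 8 mm along the slot in +y and probe again.

```bash
python3 -m handwheel '[[0,0,0.3,0],[0,0,0.2,0],[0,0,0,0]]';python3 -m handwheel '[[0.06,0.4,0,0],[0.06,0.4,0,0],[0,0,0,0]]';python3 st.py;python3 -m handwheel '[[0,0,-0.15,0],[0,0,-0.15,0],[0,0,0,0]]';
```

```text
clock: 11.42
tcp_pos: [0.5792, -0.0043, 0.2167]
tool_rot: [0.051, 0.722, -0.052, 0.688]
ft_force: [-0.9, 1.1, 0.1]
finger_gap: 0.153
clock: 11.67
tcp_pos: [0.5806, 0.004, 0.2157]
tool_rot: [0.051, 0.723, -0.053, 0.687]
ft_force: [0.1, 0.5, 0.4]
finger_gap: 0.152
t 11.6667 tcp [0.5806 0.004  0.2157] tilt xy deg [-2.86  0.1 ] jawyaw -8.45 tip [0.5744 0.0042 0.0928] F [0.1 0.5 0.4] q [0.006 0.455 0.227 1.393 0.002 1.724]
clock: 11.92
tcp_pos: [0.5806, 0.0047, 0.2123]
tool_rot: [0.051, 0.723, -0.052, 0.687]
ft_force: [-1.8, 0.0, 1.0]
finger_gap: 0.15
```

```bash
python3 -m handwheel '[[0,0,-0.1,0],[0,0,0,0]]';python3 -m handwheel '[[0,0,-0.1,0]]';python3 -m handwheel '[[0,0,-0.1,0]]'
```

```text
clock: 12.08
tcp_pos: [0.5806, 0.0047, 0.2123]
tool_rot: [0.051, 0.722, -0.052, 0.688]
ft_force: [-1.7, 0.4, 1.8]
finger_gap: 0.15
clock: 12.17
tcp_pos: [0.5806, 0.0047, 0.212]
tool_rot: [0.051, 0.722, -0.052, 0.688]
ft_force: [-2.2, 0.9, 5.9]
finger_gap: 0.15
clock: 12.25
tcp_pos: [0.5806, 0.0047, 0.2118]
tool_rot: [0.051, 0.722, -0.052, 0.688]
ft_force: [-2.4, -0.1, 6.8]
finger_gap: 0.152
```

```bash
python3 -m handwheel '[[0,0,-0.15,0]]';python3 -m handwheel '[[0,0,-0.15,0]]'
```

```text
clock: 12.33
tcp_pos: [0.5805, 0.0047, 0.2112]
tool_rot: [0.051, 0.722, -0.052, 0.688]
ft_force: [-3.0, -0.5, 5.5]
finger_gap: 0.153
clock: 12.42
tcp_pos: [0.5802, 0.0047, 0.2106]
tool_rot: [0.051, 0.722, -0.052, 0.688]
ft_force: [-3.7, 0.6, 6.0]
finger_gap: 0.154
```

It yields at about 6 N, so this is the paddle. I'll continue down slowly.

```bash
python3 -m handwheel '[[0,0,-0.15,0],[0,0,-0.15,0],[0,0,-0.15,0]]';python3 -m handwheel '[[0,0,-0.15,0],[0,0,-0.15,0],[0,0,-0.15,0]]'; python3 st.py
```

```text
clock: 12.67
tcp_pos: [0.5795, 0.0047, 0.2087]
tool_rot: [0.052, 0.721, -0.052, 0.689]
ft_force: [-3.3, -0.0, 5.9]
finger_gap: 0.149
clock: 12.92
tcp_pos: [0.5788, 0.0047, 0.2069]
tool_rot: [0.052, 0.721, -0.052, 0.689]
ft_force: [-2.5, -0.2, 5.5]
finger_gap: 0.155
t 12.9167 tcp [0.5788 0.0047 0.2069] tilt xy deg [-2.53  0.21] jawyaw -8.43 tip [0.5734 0.0051 0.084 ] F [-2.5 -0.2  5.5] q [0.006 0.451 0.198 1.362 0.004 1.724]
```

```bash
python3 -m handwheel '[[0.03,0,-0.15,0],[0.03,0,-0.15,0],[0.03,0,-0.15,0]]';python3 st.py;python3 -m handwheel '[[0.03,0,-0.15,0],[0.03,0,-0.15,0]]'; python3 st.py;  python3 - <<'E'
from h import *
s=snap('scene','s10');cv2.imwrite('pics/s10z.png',cv2.resize(s['color'][150:300,170:340,::-1],None,fx=4,fy=4,interpolation=cv2.INTER_CUBIC))
E
```

```text
clock: 13.17
tcp_pos: [0.5785, 0.0046, 0.2046]
tool_rot: [0.052, 0.721, -0.052, 0.689]
ft_force: [-3.3, 0.5, 7.0]
finger_gap: 0.148
t 13.1667 tcp [0.5785 0.0046 0.2046] tilt xy deg [-2.54  0.24] jawyaw -8.45 tip [0.573  0.0052 0.0817] F [-3.3  0.5  7. ] q [0.006 0.452 0.193 1.356 0.004 1.724]
clock: 13.33
tcp_pos: [0.5783, 0.0046, 0.2034]
tool_rot: [0.053, 0.721, -0.052, 0.689]
ft_force: [-3.5, -0.1, 8.0]
finger_gap: 0.152
t 13.3333 tcp [0.5783 0.0046 0.2034] tilt xy deg [-2.53  0.27] jawyaw -8.46 tip [0.5729 0.0052 0.0806] F [-3.5 -0.1  8. ] q [0.006 0.452 0.19  1.353 0.005 1.724]
```

View pics/s10z.png

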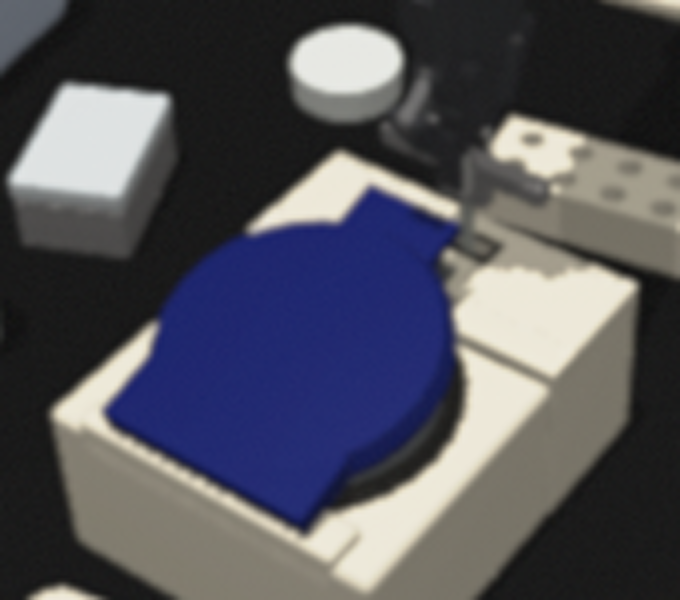

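The lid is up: there's a dark gap under its rim. Now I'll withdraw straight up.

```bash
python3 -m handwheel '[[0,0,0.4,0],[0,0,0.6,0],[0,0,0.8,0],[0,0,1,0],[0,0,1,0],[0,0,1,0],[0,0,0,0]]';python3 st.py
```

```text
clock: 13.97
tcp_pos: [0.5802, 0.0043, 0.2557]
tool_rot: [0.053, 0.719, -0.052, 0.691]
ft_force: [0.0, -0.3, -0.6]
finger_gap: 0.153
t 13.9667 tcp [0.5802 0.0043 0.2557] tilt xy deg [-2.29  0.27] jawyaw -8.5 tip [0.5752 0.0049 0.1328] F [ 0.  -0.3 -0.6] q [0.005 0.433 0.296 1.474 0.005 1.724]
```

```bash
python3 -m handwheel '[[-0.2,0,1.5,0],[-0.5,0,2,0],[-1,0,2,0],[-1.5,0,1.5,0],[-1.5,0,1,0],[-1,0,0,0],[0,0,0,0]]';python3 st.py
python3 -m handwheel '[[0,1.5,0,0.8],[0,3,0,1.2],[0,3,0,1.2],[0,3,0.2,1.2],[0,3,0.2,1.2],[0,3,0.2,1.2],[0,3,0.2,1.2],[0,3,0.2,1.2],[0,2,0,0.6],[0,1,0,0],[0,0,0,0],[0,0,0,0]]';python3 st.py
python3 - <<'E'
from h import *
snap('wrist','w11');snap('scene','s11')
E
```

```text
clock: 14.55
tcp_pos: [0.5212, 0.0044, 0.3361]
tool_rot: [0.053, 0.721, -0.052, 0.689]
ft_force: [1.0, -0.1, -1.8]
finger_gap: 0.151
t 14.55 tcp [0.5212 0.0044 0.3361] tilt xy deg [-2.56  0.29] jawyaw -8.5 tip [0.5157 0.005  0.2132] F [ 1.  -0.1 -1.8] q [0.006 0.303 0.314 1.626 0.005 1.724]
clock: 15.55
tcp_pos: [0.5237, 0.2705, 0.3379]
tool_rot: [-0.011, 0.725, 0.007, 0.689]
ft_force: [-0.2, -0.1, -1.8]
finger_gap: 0.15
t 15.55 tcp [0.5237 0.2705 0.3379] tilt xy deg [-2.9  -0.43] jawyaw 1.44 tip [0.5174 0.2695 0.2151] F [-0.2 -0.1 -1.8] q [0.469 0.46  0.549 1.708 0.016 2.014]
```

View pics/w11.png

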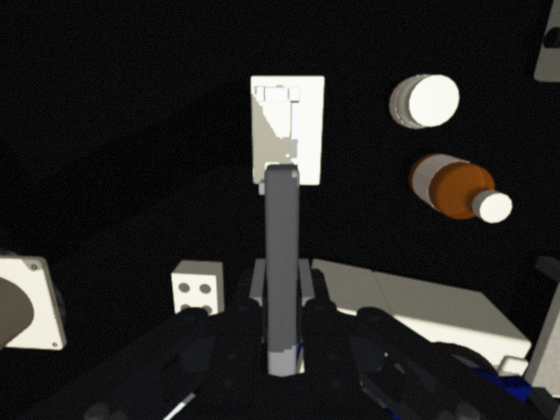

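View pics/s11.png

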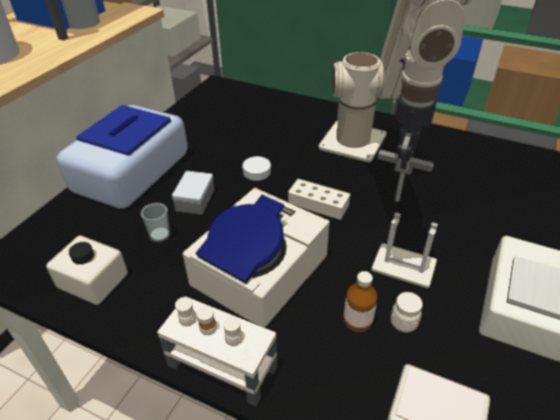

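```bash
python3 - <<'E'
from h import *
for n,b in (('w11',(65,195,235,335)),('w2',(120,310,220,340)),('w4',(100,250,235,335))):
    s=load(n);c=s['color'][b[0]:b[1],b[2]:b[3],::-1];k=5 if n!='w2' else 3
    cv2.imwrite('pics/%sk.png'%n,cv2.resize(c,None,fx=k,fy=k,interpolation=cv2.INTER_CUBIC))
c=load('w3')['color'][140:380,200:360,::-1];cv2.imwrite('pics/w3k.png',cv2.resize(c,None,fx=2.5,fy=2.5,interpolation=cv2.INTER_CUBIC))
E
```

```text
(no output)
```

View pics/w11k.png

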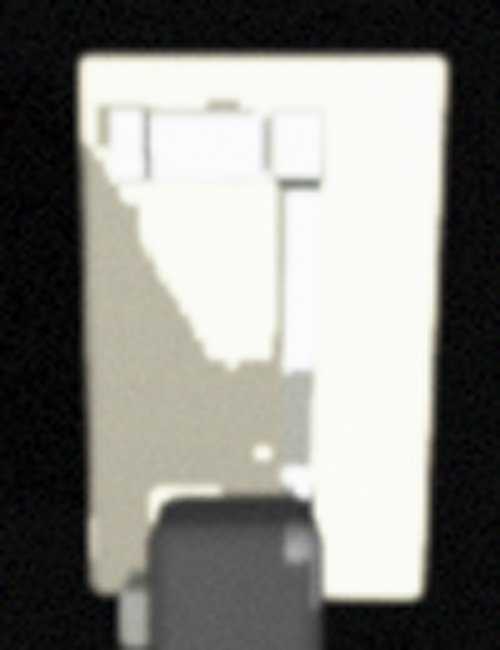

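View pics/w3k.png

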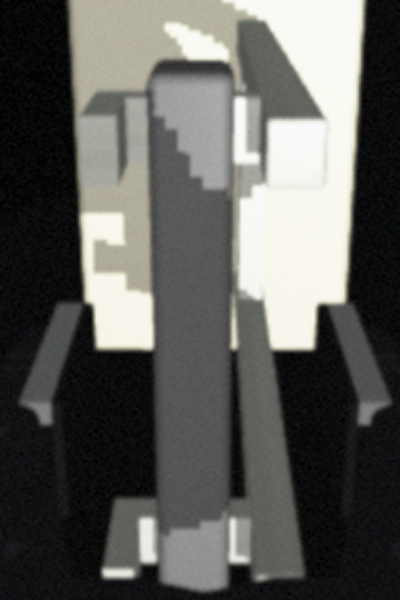

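```bash
python3 - <<'E'
from h import *
a=load('w11');f=lambda x,y:(235+(x+.5)/5-.5,65+(y+.5)/5-.5)
print('w11 L lip',onz(a,*f(147,145),.154),'upr',onz(a,*f(270,147),.156),'hookL yends z.154',onz(a,*f(130,108),.154)[1],onz(a,*f(130,180),.154)[1], 'floor mid',onz(a,*f(207,145),.14))
b=load('w3');g=lambda x,y:(200+(x+.5)/2.5-.5,140+(y+.5)/2.5-.5)
print('w3 L',onz(b,*g(119,150),.154),onz(b,*g(268,153),.156))
print('w3 R',onz(b,*g(138,573),.154),onz(b,*g(254,577),.156))
c=load('w2');h=lambda x,y:(220+(x+.5)/3-.5,120+(y+.5)/3-.5)
print('w2 L',onz(c,*h(176,115),.154),onz(c,*h(270,118),.156));print('w2 R',onz(c,*h(174,445),.154),onz(c,*h(258,450),.156))
print(depth(a,235+207/5,65+145/5),depth(a,235+297/5,65+145/5))
E
python3 st.py
```

```text
w11 L lip [0.49657865 0.36507877 0.154     ] upr [0.5198016  0.36516405 0.156     ] hookL yends z.154 0.37146156002405256 0.35881466164657677 floor mid [0.5069329  0.36589786 0.14      ]
w3 L [0.496057   0.36553703 0.154     ] [0.52018493 0.3660958  0.156     ]
w3 R [0.49839408 0.27831866 0.154     ] [0.52127288 0.27991573 0.156     ]
w2 L [0.49615799 0.36655765 0.154     ] [0.51968616 0.36677948 0.156     ]
w2 R [0.49776161 0.27324358 0.154     ] [0.52150108 0.27355381 0.156     ]
[0.50735707 0.36552628 0.14035212] [0.52521534 0.36524048 0.15708635]
t 15.65 tcp [0.5237 0.2694 0.3382] tilt xy deg [-2.9  -0.42] jawyaw 1.35 tip [0.5175 0.2686 0.2153] F [ 0.2 -0.7 -1. ] q [0.467 0.459 0.548 1.708 0.016 2.014]
```

```bash
python3 -m handwheel '[[-0.4,1.3,0,0],[-0.4,1.3,0,0],[-0.4,1.3,0,0],[-0.3,1,0,0],[0,0,0,0],[0,0,0,0]]';python3 st.py
```

```text
clock: 16.15
tcp_pos: [0.5081, 0.3188, 0.3396]
tool_rot: [-0.008, 0.724, 0.004, 0.689]
ft_force: [0.2, 1.1, -1.1]
finger_gap: 0.149
t 16.15 tcp [0.5081 0.3188 0.3396] tilt xy deg [-2.82 -0.37] jawyaw 0.94 tip [0.502  0.318  0.2168] F [ 0.2  1.1 -1.1] q [0.551 0.483 0.589 1.723 0.02  2.105]
```

```bash
python3 -m handwheel '[[0,0,-1,0],[0,0,-1.5,0],[0,0,-2,0],[0,0,-2,0],[0,0,-2,0],[0,0,-1.5,0],[0,0,-1,0],[0,0,0,0],[0,0,0,0]]';python3 st.py
```

```text
clock: 16.9
tcp_pos: [0.5077, 0.3181, 0.2276]
tool_rot: [-0.008, 0.722, 0.004, 0.692]
ft_force: [-0.1, -0.3, -0.4]
finger_gap: 0.151
t 16.9 tcp [0.5077 0.3181 0.2276] tilt xy deg [-2.49 -0.34] jawyaw 0.97 tip [0.5024 0.3174 0.1047] F [-0.1 -0.3 -0.4] q [0.551 0.481 0.3   1.429 0.018 2.105]
```

```bash
python3 -m handwheel '[[0.05,0.1,-1,0],[0.05,0,-1.5,0],[0,0,-1.5,0],[0,0,-1,0],[0,0,0,0],[0,0,0,0]]';python3 st.py
python3 - <<'E'
from h import *
s=snap('wrist','w12');cv2.imwrite('pics/w12k.png',cv2.resize(s['color'][140:380,200:360,::-1],None,fx=2.5,fy=2.5,interpolation=cv2.INTER_CUBIC))
E
```

```text
clock: 17.4
tcp_pos: [0.5118, 0.3206, 0.1797]
tool_rot: [-0.006, 0.719, 0.006, 0.695]
ft_force: [-0.1, -0.9, -0.9]
finger_gap: 0.15
t 17.4 tcp [0.5118 0.3206 0.1797] tilt xy deg [-1.97 -0.05] jawyaw 0.95 tip [0.5076 0.3205 0.0568] F [-0.1 -0.9 -0.9] q [0.551 0.504 0.212 1.308 0.017 2.105]
```

View pics/w12k.png

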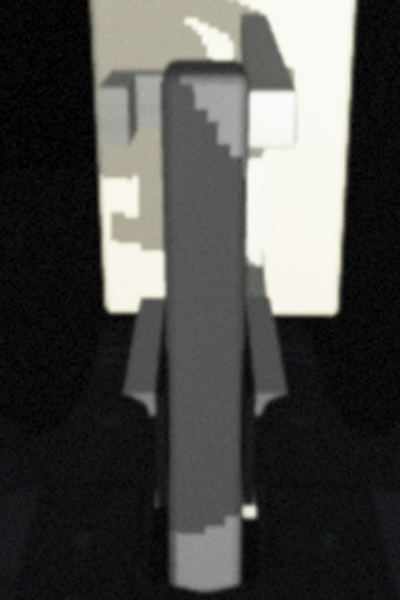

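```bash
python3 - <<'E'
from h import *
b=load('w12');g=lambda x,y:(200+(x+.5)/2.5-.5,140+(y+.5)/2.5-.5)
z=.1797+.008
for p in [(163,80),(246,80),(204,80),(170,570),(242,570),(206,580)]: print(p,onz(b,*g(*p),z),depth(b,*g(*p)))
print('lip',onz(b,*g(130,112),.154))
E
```

```text
(163, 80) [0.50582576 0.37947287 0.1877    ] [0.50169204 0.3702111  0.13972556]
(246, 80) [0.51864519 0.37975872 0.1877    ] [0.51869832 0.37931757 0.18538575]
(204, 80) [0.51217016 0.37961433 0.1877    ] [0.51217501 0.37964329 0.18785094]
(170, 570) [0.50704186 0.28337116 0.1877    ] [ 4.92799496e-01  9.34237581e-02 -1.61244262e-04]
(242, 570) [0.52100737 0.28407112 0.1877    ] [0.52903247 0.09676677 0.00135467]
(206, 580) [0.51407896 0.28124962 0.1877    ] [0.51406753 0.28050995 0.18698129]
lip [0.49622939 0.36629231 0.154     ]
```

```bash
python3 -m handwheel '[[-0.2,0,0,0],[-0.2,0,-0.3,0],[0,0,-0.5,0],[0,0,-0.5,0],[0,0,0,0]]';python3 st.py
```

```text
clock: 17.87
tcp_pos: [0.5093, 0.3219, 0.1696]
tool_rot: [-0.005, 0.717, 0.007, 0.697]
ft_force: [0.4, 0.6, -1.1]
finger_gap: 0.152
t 17.8667 tcp [0.5093 0.3219 0.1696] tilt xy deg [-1.62  0.17] jawyaw 0.96 tip [0.5058 0.3222 0.0466] F [ 0.4  0.6 -1.1] q [0.555 0.502 0.181 1.272 0.017 2.109]
```

```bash
python3 -m handwheel '[[-0.1,-0.2,-0.3,0],[0,0,-0.4,0],[0,0,-0.4,0],[0,0,0,0]]';python3 st.py
```

```text
clock: 18.2
tcp_pos: [0.508, 0.3195, 0.1573]
tool_rot: [-0.005, 0.717, 0.007, 0.697]
ft_force: [0.6, -0.4, -1.4]
finger_gap: 0.15
t 18.2 tcp [0.508  0.3195 0.1573] tilt xy deg [-1.63  0.16] jawyaw 0.96 tip [0.5045 0.3199 0.0344] F [ 0.6 -0.4 -1.4] q [0.553 0.505 0.154 1.242 0.017 2.107]
```

```bash
python3 -m handwheel '[[0.05,0,-0.3,0],[0,0,-0.2,0],[0,0,0,0]]';python3 -m handwheel '[[0,0,-0.15,0],[0,0,0,0]]';python3 -m handwheel '[[0,0,-0.1,0],[0,0,0,0]]';python3 st.py
python3 - <<'E'
from h import *
s=snap('wrist','w13');cv2.imwrite('pics/w13k.png',cv2.resize(s['color'][140:380,200:360,::-1],None,fx=2.5,fy=2.5,interpolation=cv2.INTER_CUBIC))
E
```

```text
clock: 18.45
tcp_pos: [0.5085, 0.3194, 0.1514]
tool_rot: [-0.005, 0.717, 0.007, 0.697]
ft_force: [-0.2, 0.6, -0.8]
finger_gap: 0.151
clock: 18.62
tcp_pos: [0.5085, 0.3194, 0.1496]
tool_rot: [-0.005, 0.717, 0.007, 0.697]
ft_force: [0.0, 0.5, -0.8]
finger_gap: 0.151
clock: 18.78
tcp_pos: [0.5087, 0.3195, 0.1486]
tool_rot: [-0.005, 0.717, 0.007, 0.697]
ft_force: [-0.7, 0.5, -1.5]
finger_gap: 0.152
t 18.7833 tcp [0.5087 0.3195 0.1486] tilt xy deg [-1.65  0.15] jawyaw 0.95 tip [0.5051 0.3198 0.0257] F [-0.7  0.5 -1.5] q [0.553 0.513 0.142 1.224 0.017 2.107]
```

View pics/w13k.png

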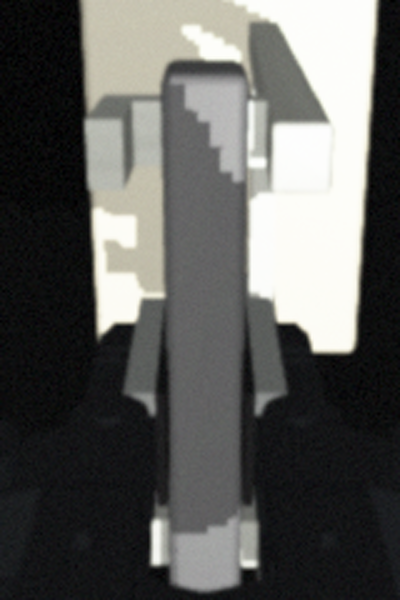

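Bar sits between the lip and upright at both ends. I'll go down gently to touch the hook floors.

```bash
python3 -m handwheel '[[0,0,-0.07,0],[0,0,0,0]]';python3 -m handwheel '[[0,0,-0.07,0],[0,0,0,0]]';python3 -m handwheel '[[0,0,-0.07,0],[0,0,0,0]]'
```

```text
clock: 19.0
tcp_pos: [0.5089, 0.3197, 0.1483]
tool_rot: [-0.005, 0.717, 0.007, 0.697]
ft_force: [-0.3, -0.5, -1.2]
finger_gap: 0.153
clock: 19.17
tcp_pos: [0.5091, 0.3198, 0.1482]
tool_rot: [-0.005, 0.717, 0.007, 0.697]
ft_force: [0.6, -0.1, -1.2]
finger_gap: 0.154
clock: 19.33
tcp_pos: [0.5092, 0.3199, 0.1482]
tool_rot: [-0.004, 0.716, 0.007, 0.698]
ft_force: [-0.4, -0.0, -1.2]
finger_gap: 0.152
```

```bash
python3 -m handwheel '[[0,0,-0.1,0],[0,0,0,0]]';python3 -m handwheel '[[0,0,-0.12,0]]';python3 st.py
```

```text
clock: 19.5
tcp_pos: [0.5094, 0.32, 0.1482]
tool_rot: [-0.004, 0.716, 0.008, 0.698]
ft_force: [0.3, -0.4, -1.4]
finger_gap: 0.148
clock: 19.58
tcp_pos: [0.5095, 0.3201, 0.1479]
tool_rot: [-0.004, 0.716, 0.008, 0.698]
ft_force: [-3.2, -1.6, 10.1]
finger_gap: 0.152
t 19.5833 tcp [0.5095 0.3201 0.1479] tilt xy deg [-1.42  0.29] jawyaw 0.96 tip [0.5065 0.3207 0.025 ] F [-3.2 -1.6 10.1] q [0.553 0.511 0.138 1.216 0.017 2.107]
```

```bash
python3 -m handwheel '[[0,0,0,0],[0,0,0,0]]';python3 -m handwheel '[[0,0,0,0],[0,0,0,0],[0,0,0,0],[0,0,0,0],[0,0,0,0],[0,0,0,0]]' 4.5 20; python3 st.py
python3 - <<'E'
from h import *
s=snap('wrist','w14');cv2.imwrite('pics/w14k.png',cv2.resize(s['color'][140:380,200:360,::-1],None,fx=2.5,fy=2.5,interpolation=cv2.INTER_CUBIC))
E
```

```text
clock: 19.75
tcp_pos: [0.5097, 0.3201, 0.148]
tool_rot: [-0.004, 0.716, 0.008, 0.698]
ft_force: [-0.2, -0.6, -0.4]
finger_gap: 0.152
clock: 20.25
tcp_pos: [0.5097, 0.3202, 0.1467]
tool_rot: [-0.004, 0.716, 0.008, 0.698]
ft_force: [0.3, 0.4, -0.7]
finger_gap: 0.526
t 20.25 tcp [0.5097 0.3202 0.1467] tilt xy deg [-1.44  0.28] jawyaw 0.96 tip [0.5066 0.3208 0.0238] F [ 0.3  0.4 -0.7] q [0.553 0.513 0.138 1.214 0.017 2.107]
```

View pics/w14k.png

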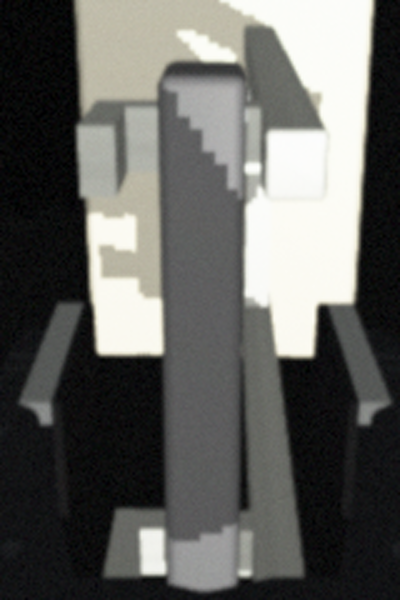

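Released, with the bar resting in both hooks. I'll retreat straight up and check with all the cameras.

```bash
python3 -m handwheel '[[0,0,0.5,0],[0,0,1,0],[0,0,1.5,0],[0,0,2,0],[0,0,2.5,0],[0,0,2.5,0],[0,0,2,0],[-2,0,1,0],[-3,0,0,0],[-3,0,0,0],[-3,0,0,0],[-2,0,0,0],[0,0,0,0],[0,0,0,0]]';python3 st.py
python3 - <<'E'
from h import *
snap('wrist','w15');s=snap('scene','s15');t=snap('top','t15')
A=cv2.resize(s['color'][180:300,180:450,::-1],(780,347),interpolation=cv2.INTER_CUBIC);cv2.imwrite('pics/s15z.png',A)
t0=load('top0')['color'];d=np.abs(t['color'].astype(int)-t0).max(2)
cv2.imwrite('pics/td.png',np.hstack([t['color'][:,:,::-1][:,:]]))
cv2.imwrite('pics/tdiff.png',(np.clip(d*2,0,255)).astype(np.uint8))
E
```

```text
clock: 21.47
tcp_pos: [0.3752, 0.319, 0.2953]
tool_rot: [-0.0, 0.712, 0.01, 0.702]
ft_force: [0.5, -0.9, 0.2]
finger_gap: 0.526
t 21.4667 tcp [0.3752 0.319  0.2953] tilt xy deg [-0.83  0.79] jawyaw 0.83 tip [0.3735 0.3207 0.1723] F [ 0.5 -0.9  0.2] q [0.693 0.212 0.09  1.451 0.02  2.249]
```

View pics/s15z.png

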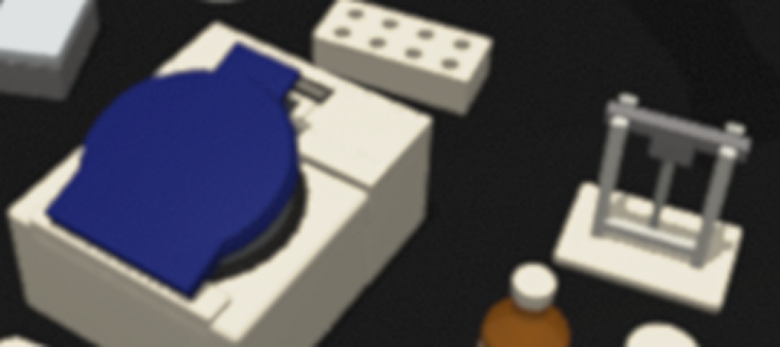

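View pics/td.png

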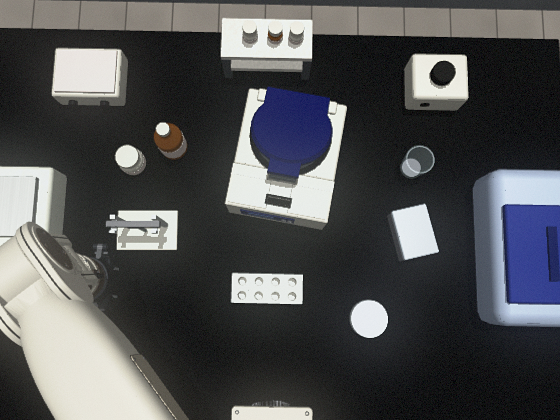

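View pics/tdiff.png

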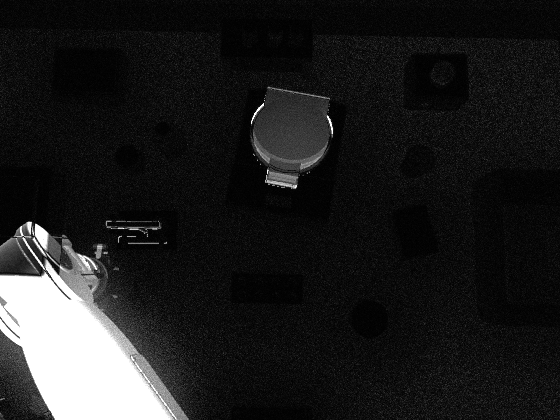

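View pics/w15.png

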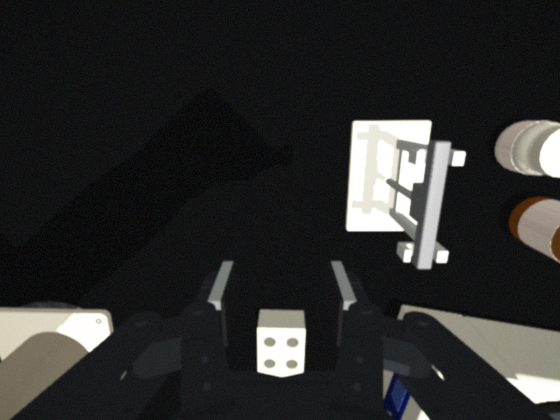

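The images show the key on both hooks, the lid up and nothing else moved. I'll check the bar and lid heights, then hand in.

```bash
python3 - <<'E'
from h import *
w=load('w15');t=load('t15')
print('bar',[depth(w,u,v).round(4).tolist() for u,v in ((438,155),(432,205),(426,255))])
print('lid front',depth(t,283,172).round(3),'before',depth(load('top0'),283,182).round(3))
print(robot.job_done())
E
```

```text
bar [[0.507, 0.3682, 0.1556], [0.5087, 0.3241, 0.1564], [0.511, 0.2751, 0.1564]]
lid front [ 0.62  -0.015  0.203] before [ 0.61  -0.016  0.143]
the job is handed in; nothing more can be done
None
```

The lid is released and sprung up, the key is back on both hooks of its stand, and I handed the job in at about 22 s of the 64 s.

- **Feeling for the latch:** the first probe, at the slot's middle, stopped dead on the ledge at about 13 N, so I backed off. The second, about 9 mm along the slot in +y, gave way at about 6 N. I pressed it down about 9 mm, at up to about 9 N, until the lid rose.
- **Lid:** its front tab is about 60 mm higher than before, with the top face going from 0.143 m to 0.203 m. The text says 58 mm.
- **Key:** the top of the bar measures 0.156 m at both ends, within 1 mm. That matches its height before it was taken down, and its x lies within about 1 mm of the trough centres I measured.
- **Other things on the bench:** comparing the top view from before and after shows no change apart from the lid, a 1–2 mm shift of the key and the arm itself. The gripper is clear of everything.
- **What disagreed:** the top and scene cameras put things about 4–5 mm lower in x than the wrist camera did, so I relied on the wrist camera. The tool also tilted up to about 3° during the moves. That stayed within the clearances of the slot and hooks.

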